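# Push home the cover studs of a resin tank crosswise

## Robot

A 6-joint arm with a two-finger parallel gripper is mounted at the origin on the work surface. World frame = base frame: x ahead of the robot, y to its left, z up, the work surface at z = 0. Lengths are in m, angles in degrees, forces in N, time in s.
With the tool pointing down it reaches from about 0.325 to 0.85 m from the base axis. Payload 4.4 kg.
Tool frame: the origin (TCP) lies at the very end of the fingers, on their centre line; the grasp point (between the pads) lies 19 mm behind it; z points along the fingers, x is the direction in which the jaws open and shut, and the axes are right-handed (so a half turn about z gives the same grasp; the last joint's range is limited). The gripper opens to 94 mm and grips with 3 to 60 N. Pads are 16 mm wide; open, the fingers measure 119 mm over their backs; the gripper's body (75 mm by 177 mm) begins 78 mm behind the grasp point.
Start: joints at [56.981, 11.837, 88.321, -0, 79.842, -8.623], TCP at [0.238, 0.524, 0.181] pointing down, gripper open.
Joint ranges: [-156.59, 156.59], [-49.26, 127.26], [12.9, 141.05], [-63.56, 243.56], [4.71, 150.69], [-161.64, 161.64]. Speed limits (degrees/s): [159.86, 159.86, 180, 180, 180, 180].

## Interface

Orientations are given as [roll, pitch, yaw] about the fixed x, y, z axes, in that order (R = Rz(yaw) Ry(pitch) Rx(roll)).
In Python, from plant import ctrl, cams, job gives the robot as it stands.
- The arm moves only by the tool apply_moves, never from a script. Its argument "steps" is a list of rows, each an object with "offset": the shift along the world's x, y, z in units of 50 cm (1.0 is 50 cm), a list of three; "turn": the turn about the world's z in units of 90 degrees (1.0 is 90 degrees). A call has 1 to 5 rows; each row is the pose to reach, as a shift and turn from the pose commanded when the call began; what a row does not reach only later rows make up. A row lasts 1/10 s, in which the tool goes at most 50 mm and 8.59 degrees, less where a joint would pass 70% of its speed; a pose out of reach is approached as far as the arm can. A call with a number of a shift or a turn outside -1 to 1 is refused whole. A call with a gripper value outside its range is refused whole. "grip" is the closure, from 0 (fully open) to 1 (shut), set as the call begins (left out, the last holds). The fingers move at their own pace and stop on an object; "grip_force" is the grip in N (left out, the last holds). Time passes only in rows, so rows that repeat a pose let the fingers close. It gives the time, the measured TCP pose, the force and the opening at its end, in the units of the state.
- ctrl.get_state(): the state, without advancing time (a new reading comes with each control period).
- cams.camera(name): name is "scene" or "top"; returns (picture, depth): 400x640x3 uint8, blue, green, red; 400x640 float32, m along the optical axis (not along the pixel's ray), 0 where there is no reading.
- cams.calibration(name): a dict with "mtx" (3x3 intrinsics, pixels), "R" (3x3) and "t" (3): a world point X has camera coordinates R X + t. Camera axes: x right, y down, z forward; pixel columns grow to the right and rows downward; lengths in m; the calibration is good to about 2 mm. A picture is of the moment at which its call begins. calibration takes no time and is no camera call.
- job.finish_job(): hands the job in, once; it reports no verdict.
The state is a dict: "t": time; "joint_pos": joint angles; "joint_velocities": joint speeds; "tau": joint torques, N m; "tool_pos": TCP position; "eef_rot": TCP orientation; "ft_force": force on the tool from outside, world axes, zero at the start; "moment": the same for the moment, N m; "finger_gap": finger opening in m.
Only numpy, scipy, OpenCV 4.12 (cv2) and the standard library are available. Lean on these libraries where they do the work, as an engineer would, in place of code of your own. Each camera call takes 0.05 s, during which the arm holds its last target.

## Task

Close the cover of the orange resin tank by pressing its four steel corner studs down fully home with the fingertips, one at a time and lightly, in crosswise order: first the stud at the corner with the pouring spout, then the one diagonally opposite, then the other stud on the spout's short side, and last the remaining one. Do not lift, tip or push the tank about, do not lean on it, and leave the bottle, cup and scraper where they are.

Things in the scene. Friction and masses are not known exactly. Their poses are not given: they have to be found in the camera images.
- tank: loose orange resin tank, 0.5 to 1.1 kg, with a flat black cover lying on it: rim 214 mm (x) by 154 mm (y), foot 186 by 130 mm, cover top 56 mm above the bench, a black knob 32 mm across in the middle reaching 74 mm. Origin: centre of its underside, on the bench. Its x axis runs along the long sides; an open pouring spout 40 mm wide sticks out diagonally about 45 mm from the corner at +x, +y. Four push studs stand on the cover near its corners.
- stud_a_top (a point): top centre of the steel push stud at the spout corner (tank frame x +78, y +48 mm): an upright cylinder 22 mm across, standing 12 mm proud of the black cover before it is pressed, 68 mm above the bench (the point sinks with the stud)
- stud_a (a joint): how far the stud at the spout corner is pushed in, in m: 0 standing proud, 0.007 fully home; it slides down with about 2.5 N of friction, then meets a stop on a rubber seat that yields above 4 N by up to 4 mm more (3 N per mm, not counted in this value); the stud itself has no spring and stays where it is left
- stud_b_top (a point): top centre of the steel push stud at the corner diagonally opposite the spout (tank frame x -78, y -48 mm): an upright cylinder 22 mm across, standing 12 mm proud of the black cover before it is pressed, 68 mm above the bench (the point sinks with the stud)
- stud_b (a joint): how far the stud at the corner diagonally opposite the spout is pushed in, in m: 0 standing proud, 0.007 fully home; it slides down with about 2.5 N of friction, then meets a stop on a rubber seat that yields above 4 N by up to 4 mm more (3 N per mm, not counted in this value); the stud itself has no spring and stays where it is left
- stud_c_top (a point): top centre of the steel push stud at the spout's short side, the corner without the spout (tank frame x +78, y -48 mm): an upright cylinder 22 mm across, standing 12 mm proud of the black cover before it is pressed, 68 mm above the bench (the point sinks with the stud)
- stud_c (a joint): how far the stud at the spout's short side, the corner without the spout is pushed in, in m: 0 standing proud, 0.007 fully home; it slides down with about 2.5 N of friction, then meets a stop on a rubber seat that yields above 4 N by up to 4 mm more (3 N per mm, not counted in this value); the stud itself has no spring and stays where it is left
- stud_d_top (a point): top centre of the steel push stud at the last corner, diagonally opposite stud c (tank frame x -78, y +48 mm): an upright cylinder 22 mm across, standing 12 mm proud of the black cover before it is pressed, 68 mm above the bench (the point sinks with the stud)
- stud_d (a joint): how far the stud at the last corner, diagonally opposite stud c is pushed in, in m: 0 standing proud, 0.007 fully home; it slides down with about 2.5 N of friction, then meets a stop on a rubber seat that yields above 4 N by up to 4 mm more (3 N per mm, not counted in this value); the stud itself has no spring and stays where it is left
- bottle_mid (a point): centre of a loose grey resin bottle with a black cap, 56 mm across, 110 mm high, standing beside one long side of the tank; leave it alone
- cup_mid (a point): centre of a loose white mixing cup, 66 mm across the rim, 60 mm high, standing beside the other long side; leave it alone
- scraper_grip (a point): grip of a loose scraper, 190 mm long, lying flat on the bench beside the short side without the spout; leave it alone

How it is judged (in metres and radians):
On the way, in this order (a step that is already met when the one before it is completed fails the run):
1. the spout-corner stud is home, the other three still stand proud (value of joint stud_a above 0.005 m and value of joint each of stud_b, stud_c, stud_d below 0.0025 m), for 0.1 s.
2. the stud diagonally opposite is home too, the other two still stand proud (value of joint each of stud_a, stud_b above 0.005 m and value of joint each of stud_c, stud_d below 0.0025 m), for 0.1 s.
3. the other stud on the spout's short side is home too, the last still stands proud (value of joint each of stud_a, stud_b, stud_c above 0.005 m and value of joint stud_d below 0.0025 m), for 0.1 s.
4. the last stud is home (value of joint each of stud_a, stud_b, stud_c, stud_d above 0.005 m), for 0.1 s.
At the end, for the whole second after the job is handed in: All four studs are at least 5 of their 7 mm down; the tank stands level on the bench (within 0.06 rad), at rest, within 25 mm of where it began; bottle, cup and scraper are within 25 mm of where they began (all of step 4 and distance of each of tank, bottle_mid, cup_mid, scraper_grip from where it was at the start of the episode below 0.025 m and height (world z) of tank below 0.006 m and angle between tank's own z axis and vertical below 0.06 rad and linear speed of tank below 0.01 m/s); the robot touches nothing.
It fails at once if the tank is lifted or tipped (6 mm, 0.1 rad) (height (world z) of tank above 0.006 m or angle between tank's own z axis and vertical above 0.1 rad).
It fails at once if the tank is pushed more than 25 mm (distance of tank from where it was at the start of the episode above 0.025 m).
It fails at once if the tank or its studs are pressed with more than 25 N (contact force between any of the fingers, the arm and tank above 25 N).
It fails at once if the bottle, the cup or the scraper is moved more than 25 mm (distance of any of bottle_mid, cup_mid, scraper_grip from where it was at the start of the episode above 0.025 m).
It also fails if it takes over 48 s, if anything falls off the work surface, if the arm or the gripper's body presses on something with over 40 N, if the wrist force passes 120 N, or if a joint passes its speed limit or range.

## Working session

There is one attempt and no reset: what is moved stays moved. The work goes in short steps, Python scripts to look and compute and a tool call to move; the robot and the scene stay as the last step left them, time stands still between calls to the robot, and variables do not carry over. Pictures are saved under pics/ and viewed, and the job is handed in when it is done.

Besides the shell and the picture viewer there is one more tool, called after "Call:" in YAML: its name, and indented under it one key for each argument. apply_moves: Moves the arm, as the interface text tells. Its arguments: {"type":"object","properties":{"steps":{"type":"array"},"grip":{"type":"number"},"grip_force":{"type":"number"}},"required":["steps"]}

```bash
mkdir -p pics; ls
python3 - <<'E'
from plant import ctrl,cams,job
import cv2,numpy as np
s=ctrl.get_state();print({k:np.round(v,3) for k,v in s.items()})
for n in("scene","top"):
    p,d=cams.camera(n);cv2.imwrite(f"pics/{n}0.png",p);np.savez(f"{n}0.npz",p=p,d=d)
    c=cams.calibration(n);print(n,c)
E
```

```text
pics
{'t': np.float64(0.0), 'joint_pos': array([ 5.6982e+01,  1.1888e+01,  8.8404e+01, -1.0000e-03,  7.9843e+01,
       -8.6210e+00]), 'joint_velocities': array([0.08 , 0.026, 0.112, 0.009, 0.013, 0.043]), 'tau': array([-0.0000e+00, -3.7090e+01, -2.8141e+01,  7.0000e-02,  3.6000e-02,
       -0.0000e+00]), 'tool_pos': array([0.237, 0.523, 0.18 ]), 'eef_rot': array([-1.7998e+02,  1.3300e-01,  6.5603e+01]), 'ft_force': array([0.347, 0.136, 0.168]), 'moment': array([ 0.034, -0.018, -0.   ]), 'finger_gap': np.float64(0.094)}
scene {'mtx': array([[456.15985147,   0.        , 313.78539987],
       [  0.        , 456.15985147, 194.94608737],
       [  0.        ,   0.        ,   1.        ]]), 'R': array([[ 0.18561165,  0.98259672, -0.00721077],
       [ 0.66445281, -0.13091402, -0.73577441],
       [-0.72391351,  0.13177708, -0.67718832]]), 't': array([-0.12574709, -0.3115258 ,  1.36083451])}
top {'mtx': array([[392.35826793,   0.        , 326.61006031],
       [  0.        , 392.35826793, 205.93489978],
       [  0.        ,   0.        ,   1.        ]]), 'R': array([[ 0.0281373 , -0.99924402, -0.02682688],
       [-0.99588401, -0.02570929, -0.08691413],
       [ 0.08615873,  0.02916199, -0.99585453]]), 't': array([0.01957411, 0.59828335, 0.69703549])}
```

View pics/scene0.png

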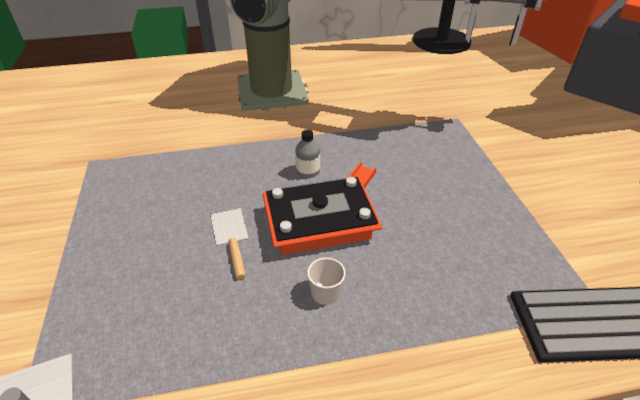

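View pics/top0.png

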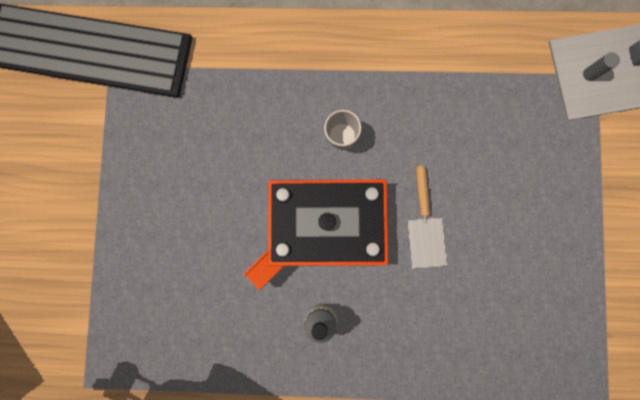

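Run:
```python
from plant import ctrl,cams,job
import cv2,numpy as np
z=np.load("top0.npz");p=z['p'];d=z['d']
cv2.imwrite("pics/topz.png",cv2.resize(p[165:285,240:400],None,fx=5,fy=5,interpolation=cv2.INTER_CUBIC))
z2=np.load("scene0.npz")['p']
cv2.imwrite("pics/scz.png",cv2.resize(z2[160:260,250:390],None,fx=5.5,fy=5.5,interpolation=cv2.INTER_CUBIC))
# bright blobs
g=p.min(axis=2)
c=cams.calibration("top");K,R,t=c['mtx'],c['R'],c['t']
def back(u,v,h):
    r=R.T@np.linalg.inv(K)@[u,v,1];o=-R.T@t;return o+r*(h-o[2])/r[2]
def proj(c,X):
    q=c['mtx']@(c['R']@X+c['t']);return q[:2]/q[2]
for n,(u,v) in dict(a=(283,250),b=(372,194),c=(283,194),d=(372,249)).items():
    w=g[v-10:v+11,u-10:u+11]>140
    m=cv2.moments(w.astype(np.uint8),True);uu=u-10+m['m10']/m['m00'];vv=v-10+m['m01']/m['m00']
    X=back(uu,vv,.068);print(n,m['m00'],uu,vv,X.round(4),d[v,u], proj(cams.calibration("scene"),X).round(1))
```

```text
a 113.0 281.5486725663717 249.38938053097345 [0.5167 0.1101 0.068 ] 0.6744061 [351.  179.3]
b 102.0 371.30392156862746 193.19607843137254 [ 0.6181 -0.0425  0.068 ] 0.68021834 [285.6 223.9]
c 101.0 281.84158415841586 194.07920792079207 [0.6127 0.1133 0.068 ] 0.6837266 [364.6 210.8]
d 106.0 372.3018867924528 248.95283018867926 [ 0.5219 -0.046   0.068 ] 0.67229867 [277.3 190.7]
```

View pics/topz.png

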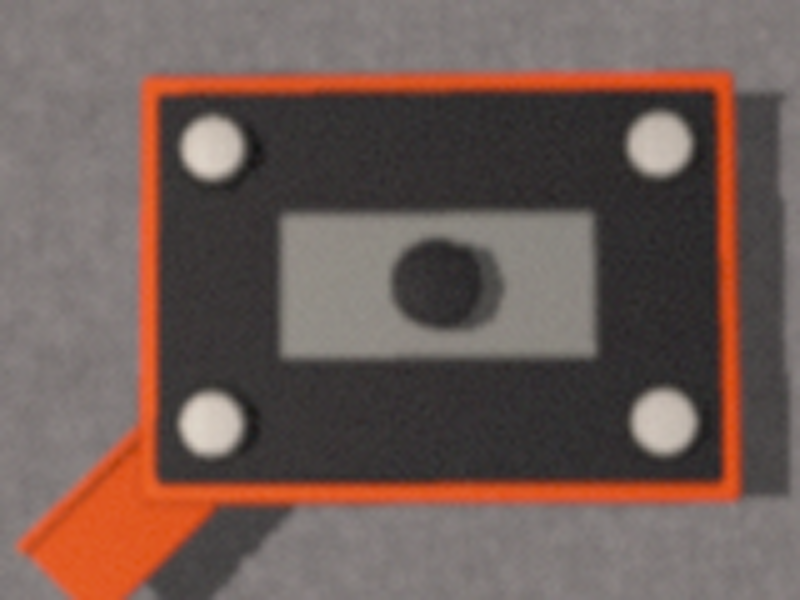

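View pics/scz.png

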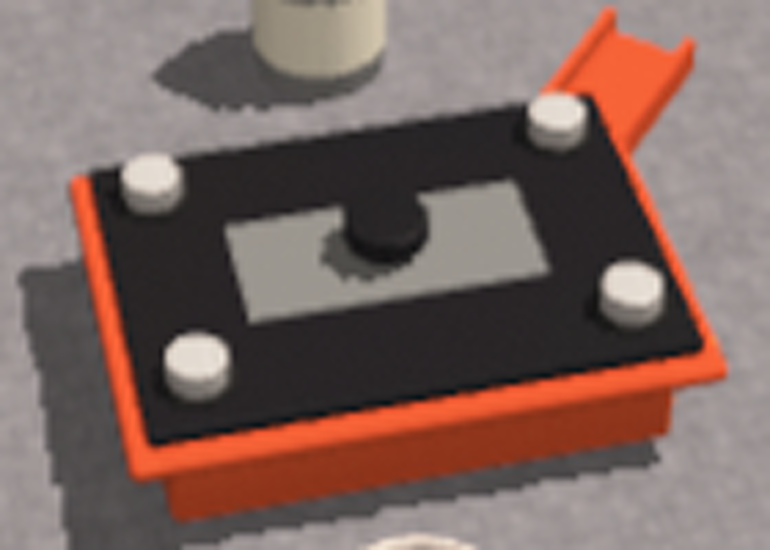

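The top view shows stud A (spout corner) at pixel (281.5, 249.4), B at (371.3, 193.2), C at (281.8, 194.1) and D at (372.3, 249). The scene view agrees to within about 1.5 px. The tank's yaw is about 92°. I'll shut the gripper and go above A.

Call:
apply_moves:
  steps:
    - {"offset": [0.03, -0.045, 0], "turn": 0}
    - {"offset": [0.08, -0.12, 0], "turn": 0}
    - {"offset": [0.13, -0.195, 0], "turn": 0}
    - {"offset": [0.18, -0.27, 0], "turn": 0}
    - {"offset": [0.23, -0.345, 0], "turn": 0}
  grip: 1
  grip_force: 20

```text
t: 0.6
tool_pos: [0.3528, 0.3495, 0.1809]
eef_rot: [-180.0, 0.0, 65.6]
ft_force: [0.2, -0.5, 0.0]
finger_gap: 0.0574
```

Call:
apply_moves:
  steps:
    - {"offset": [0.05, -0.075, 0], "turn": 0}
    - {"offset": [0.1, -0.15, 0], "turn": 0}
    - {"offset": [0.15, -0.225, 0], "turn": 0}
    - {"offset": [0.2, -0.3, 0], "turn": 0}
    - {"offset": [0.25, -0.365, -0.02], "turn": 0}

```text
t: 1.1
tool_pos: [0.4792, 0.1669, 0.1723]
eef_rot: [179.9, -0.1, 65.6]
ft_force: [-0.5, 0.8, -0.3]
finger_gap: 0.0173
```

Call:
apply_moves:
  steps:
    - {"offset": [0.04, -0.06, -0.03], "turn": 0}
    - {"offset": [0.07, -0.1, -0.06], "turn": 0}
    - {"offset": [0.08, -0.116, -0.08], "turn": 0}
    - {"offset": [0.08, -0.116, -0.08], "turn": 0}
    - {"offset": [0.08, -0.116, -0.08], "turn": 0}

```text
t: 1.6
tool_pos: [0.5167, 0.1115, 0.1311]
eef_rot: [-179.9, 0.0, 65.6]
ft_force: [0.2, 0.4, -0.2]
finger_gap: 0.0003
```

Call:
apply_moves:
  steps:
    - {"offset": [0, -0.002, -0.05], "turn": 0}
    - {"offset": [0, -0.002, -0.09], "turn": 0}
    - {"offset": [0, -0.002, -0.11], "turn": 0}
    - {"offset": [0, -0.002, -0.11], "turn": 0}
    - {"offset": [0, -0.002, -0.11], "turn": 0}

```text
t: 2.1
tool_pos: [0.518, 0.1104, 0.0773]
eef_rot: [179.9, -0.0, 65.7]
ft_force: [0.4, 0.1, 0.8]
finger_gap: 0.0003
```

```bash
cat > look.py <<'E'
import sys
from plant import ctrl,cams
import cv2,numpy as np
n=sys.argv[1]
p,d=cams.camera("scene");q,_=cams.camera("top")
a=cv2.resize(p[140:260,240:400],None,fx=5,fy=5,interpolation=cv2.INTER_CUBIC)
cv2.imwrite(f"pics/{n}_s.png",a)
cv2.imwrite(f"pics/{n}_t.png",cv2.resize(q[165:285,240:400],None,fx=5,fy=5,interpolation=cv2.INTER_CUBIC))
s=ctrl.get_state();print(s['t'],s['tool_pos'].round(4) if hasattr(s['tool_pos'],'round') else s['tool_pos'],s['ft_force'])
E
python3 look.py A0
```

```text
2.2 [0.5186 0.1101 0.0778] [ 0.75419314 -0.50008125  0.63970517]
```

View pics/A0_s.png

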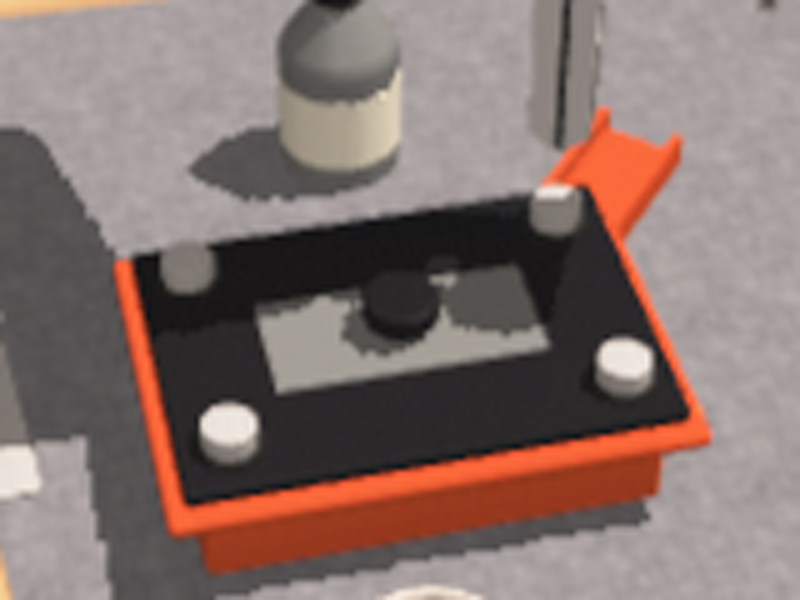

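Run:
```python
from plant import cams
import numpy as np
for X in ([.5186,.1101,.0778],[.5168,.1101,.068],[.5168,.1101,.0778],[.4968,.1101,.0778],[.5168,.1101,.088]):
  for n in("scene","top"):
    c=cams.calibration(n);q=c['mtx']@(c['R']@np.array(X)+c['t']);print(n,X,(q[:2]/q[2]).round(1))
```

```text
scene [0.5186, 0.1101, 0.0778] [351.4 176.4]
top [0.5186, 0.1101, 0.0778] [280.8 248.4]
scene [0.5168, 0.1101, 0.068] [351.  179.4]
top [0.5168, 0.1101, 0.068] [281.6 249.3]
scene [0.5168, 0.1101, 0.0778] [351.2 175.8]
top [0.5168, 0.1101, 0.0778] [280.8 249.5]
scene [0.4968, 0.1101, 0.0778] [348.9 169.8]
top [0.4968, 0.1101, 0.0778] [280.3 261.3]
scene [0.5168, 0.1101, 0.088] [351.4 172. ]
top [0.5168, 0.1101, 0.088] [279.9 249.6]
```

View pics/A0_t.png

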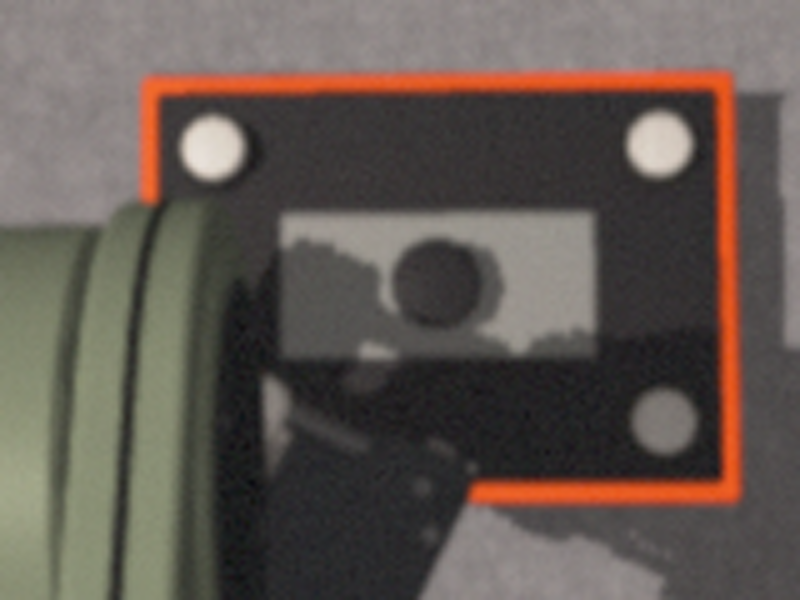

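Run:
```python
from plant import cams,ctrl
import cv2,numpy as np
p,d=cams.camera("scene")
c=cams.calibration("scene");K,R,t=c['mtx'],c['R'],c['t']
np.savez("s1.npz",p=p,d=d)
cv2.imwrite("pics/A1.png",cv2.resize(p[140:190,325:385],None,fx=12,fy=12,interpolation=cv2.INTER_NEAREST))
for v in range(150,186,2):
  o=[]
  for u in (347,349,351,353,355,357):
    z=d[v,u];X=R.T@(np.linalg.inv(K)@[u,v,1]*z-t);o.append("%.3f,%.3f,%.3f"%tuple(X))
  print(v,"  ".join(o))
```

```text
150 0.522,0.097,0.151  0.524,0.100,0.152  0.527,0.103,0.153  0.527,0.107,0.152  0.529,0.111,0.154  0.531,0.114,0.154
152 0.523,0.097,0.147  0.522,0.101,0.145  0.525,0.104,0.147  0.527,0.108,0.148  0.528,0.112,0.148  0.532,0.114,0.150
154 0.524,0.096,0.143  0.525,0.100,0.142  0.524,0.105,0.141  0.528,0.108,0.143  0.530,0.111,0.145  0.530,0.115,0.144
156 0.521,0.098,0.134  0.525,0.101,0.137  0.527,0.104,0.138  0.528,0.108,0.139  0.529,0.112,0.139  0.533,0.115,0.141
158 0.525,0.097,0.133  0.527,0.100,0.134  0.525,0.105,0.132  0.528,0.108,0.134  0.528,0.112,0.133  0.530,0.116,0.134
160 0.523,0.098,0.126  0.523,0.102,0.126  0.526,0.105,0.127  0.530,0.108,0.130  0.531,0.112,0.131  0.534,0.115,0.132
162 0.523,0.098,0.121  0.525,0.101,0.123  0.526,0.105,0.123  0.530,0.108,0.125  0.532,0.112,0.126  0.530,0.116,0.124
164 0.525,0.097,0.118  0.524,0.102,0.116  0.524,0.106,0.115  0.527,0.109,0.118  0.532,0.112,0.121  0.531,0.116,0.119
166 0.523,0.098,0.111  0.525,0.102,0.111  0.525,0.106,0.111  0.529,0.109,0.114  0.531,0.113,0.115  0.532,0.116,0.115
168 0.404,0.132,0.005  0.525,0.102,0.107  0.520
[... 305 characters left out ...]
74 0.423,0.127,0.002  0.426,0.131,0.005  0.482,0.120,0.053  0.477,0.126,0.047  0.470,0.133,0.040  0.473,0.136,0.043
176 0.431,0.125,0.003  0.506,0.109,0.068  0.480,0.121,0.045  0.477,0.126,0.041  0.477,0.131,0.041  0.479,0.135,0.042
178 0.516,0.102,0.072  0.511,0.107,0.067  0.517,0.110,0.072  0.514,0.115,0.069  0.502,0.123,0.057  0.503,0.127,0.057
180 0.520,0.101,0.070  0.519,0.105,0.069  0.522,0.109,0.071  0.523,0.113,0.071  0.521,0.118,0.069  0.509,0.126,0.057
182 0.522,0.100,0.067  0.525,0.104,0.069  0.528,0.107,0.070  0.527,0.112,0.070  0.525,0.117,0.067  0.516,0.124,0.058
184 0.523,0.100,0.062  0.526,0.104,0.065  0.530,0.107,0.067  0.528,0.112,0.064  0.523,0.118,0.059  0.522,0.122,0.057
```

View pics/A1.png

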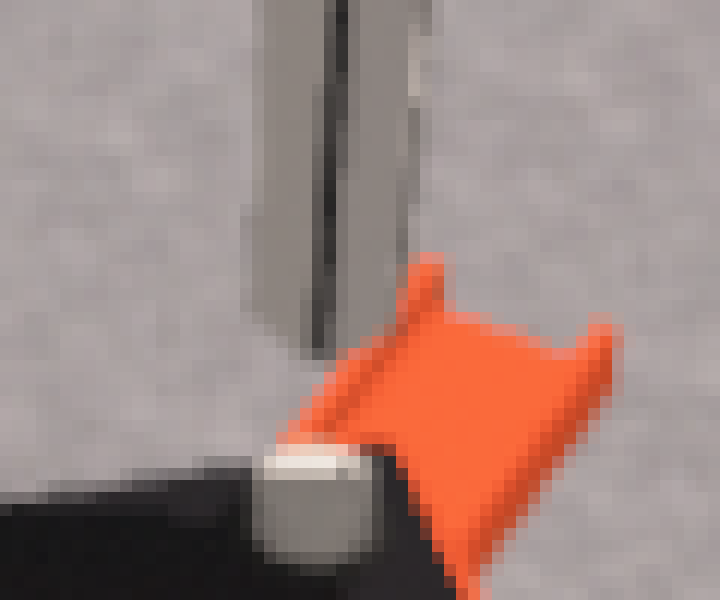

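The closed fingers line up with stud A in x and y, with front faces near (0.525, 0.107). But in the image the fingertip sits near z≈0.10, while the state says 0.078. I'll go down in small steps and watch the force.

Call:
apply_moves:
  steps:
    - {"offset": [-0.002, 0, -0.008], "turn": 0}
    - {"offset": [-0.002, 0, -0.012], "turn": 0}
    - {"offset": [-0.002, 0, -0.012], "turn": 0}

```text
t: 2.55
tool_pos: [0.5161, 0.1096, 0.07]
eef_rot: [-180.0, 0.0, 65.6]
ft_force: [0.7, -0.5, 0.1]
finger_gap: 0.0005
```

Call:
apply_moves:
  steps:
    - {"offset": [0, 0, -0.003], "turn": 0}
    - {"offset": [0, 0, -0.006], "turn": 0}
    - {"offset": [0, 0, -0.006], "turn": 0}

```text
t: 2.85
tool_pos: [0.5163, 0.1096, 0.067]
eef_rot: [-180.0, 0.0, 65.6]
ft_force: [-0.1, -0.7, -0.2]
finger_gap: 0.0003
```

```bash
python3 look.py A2
```

```text
2.95 [0.5165 0.1096 0.0673] [-0.62969233  0.265063   -0.41357579]
```

View pics/A2_s.png

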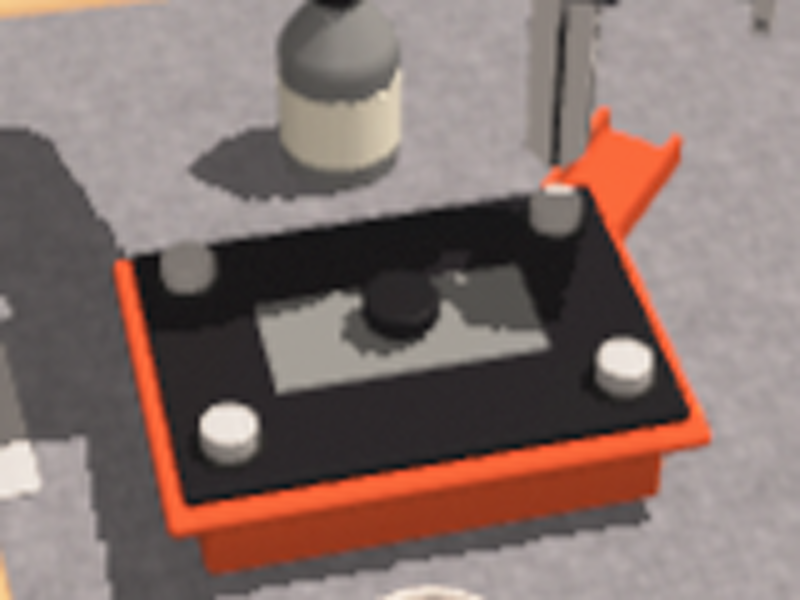

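Call:
apply_moves:
  steps:
    - {"offset": [0, 0, -0.004], "turn": 0}
    - {"offset": [0, 0, -0.008], "turn": 0}
    - {"offset": [0, 0, -0.012], "turn": 0}
    - {"offset": [0, 0, -0.012], "turn": 0}

```text
t: 3.35
tool_pos: [0.5161, 0.1096, 0.0609]
eef_rot: [-180.0, 0.0, 65.6]
ft_force: [0.6, 0.3, -0.6]
finger_gap: 0.0003
```

Call:
apply_moves:
  steps:
    - {"offset": [0, 0, -0.004], "turn": 0}
    - {"offset": [0, 0, -0.008], "turn": 0}
    - {"offset": [0, 0, -0.008], "turn": 0}

```text
t: 3.65
tool_pos: [0.5162, 0.1096, 0.0569]
eef_rot: [-180.0, 0.0, 65.6]
ft_force: [-0.0, 0.8, 0.1]
finger_gap: 0.0008
```

```bash
python3 look.py A3
```

```text
3.75 [0.5164 0.1096 0.0573] [-0.24604165  0.01212542 -0.45451173]
```

View pics/A3_s.png

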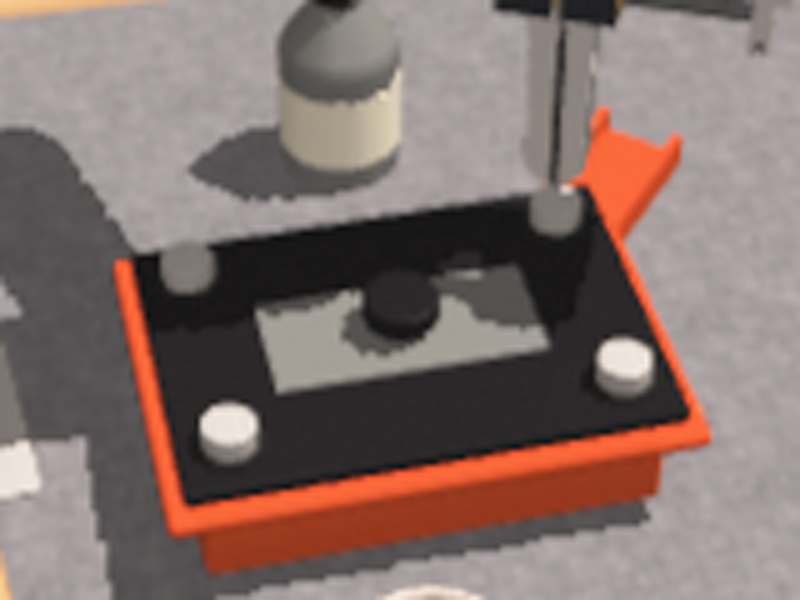

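Call:
apply_moves:
  steps:
    - {"offset": [0, 0, -0.004], "turn": 0}
    - {"offset": [0, 0, -0.008], "turn": 0}
    - {"offset": [0, 0, -0.012], "turn": 0}
    - {"offset": [0, 0, -0.012], "turn": 0}

```text
t: 4.15
tool_pos: [0.5161, 0.1096, 0.0509]
eef_rot: [-180.0, 0.0, 65.6]
ft_force: [0.2, 0.4, 0.0]
finger_gap: 0.0002
```

Call:
apply_moves:
  steps:
    - {"offset": [0, 0, -0.004], "turn": 0}
    - {"offset": [0, 0, -0.004], "turn": 0}
    - {"offset": [0, 0, -0.004], "turn": 0}

```text
t: 4.45
tool_pos: [0.5165, 0.1097, 0.0493]
eef_rot: [-180.0, -0.0, 65.6]
ft_force: [-0.0, 0.7, -0.7]
finger_gap: 0.0008
```

```bash
python3 look.py A4
```

```text
4.55 [0.5166 0.1097 0.0494] [ 0.30971792 -0.21862761  0.20778433]
```

View pics/A4_s.png

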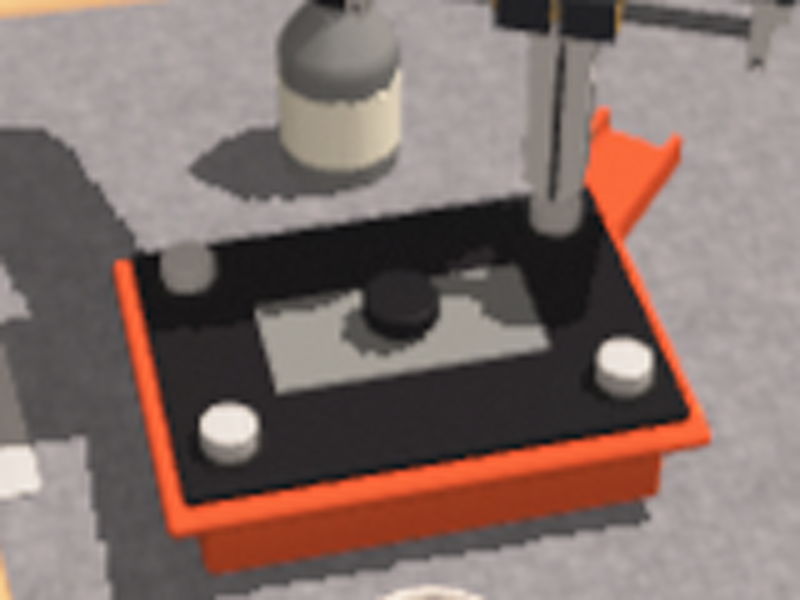

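Call:
apply_moves:
  steps:
    - {"offset": [0, 0, -0.004], "turn": 0}
    - {"offset": [0, 0, -0.004], "turn": 0}

```text
t: 4.75
tool_pos: [0.5163, 0.1096, 0.0471]
eef_rot: [-180.0, 0.0, 65.6]
ft_force: [0.6, -0.6, 0.1]
finger_gap: 0.0004
```

Call:
apply_moves:
  steps:
    - {"offset": [0, 0, -0.004], "turn": 0}
    - {"offset": [0, 0, -0.004], "turn": 0}

```text
t: 4.95
tool_pos: [0.5162, 0.1096, 0.045]
eef_rot: [-180.0, 0.0, 65.6]
ft_force: [-0.3, 0.1, 0.1]
finger_gap: 0.0006
```

Call:
apply_moves:
  steps:
    - {"offset": [0, 0, -0.004], "turn": 0}
    - {"offset": [0, 0, -0.004], "turn": 0}

```text
t: 5.15
tool_pos: [0.5166, 0.1097, 0.0433]
eef_rot: [180.0, -0.0, 65.6]
ft_force: [0.2, -0.0, -0.2]
finger_gap: 0.0005
```

Call:
apply_moves:
  steps:
    - {"offset": [0, 0, -0.004], "turn": 0}
    - {"offset": [0, 0, -0.004], "turn": 0}

```text
t: 5.35
tool_pos: [0.5166, 0.1097, 0.0413]
eef_rot: [180.0, -0.0, 65.6]
ft_force: [-0.2, 0.1, 0.5]
finger_gap: 0.0005
```

```bash
python3 look.py A5
```

```text
5.45 [0.5166 0.1097 0.0413] [ 0.25376859 -0.45710376  1.20633387]
```

View pics/A5_s.png

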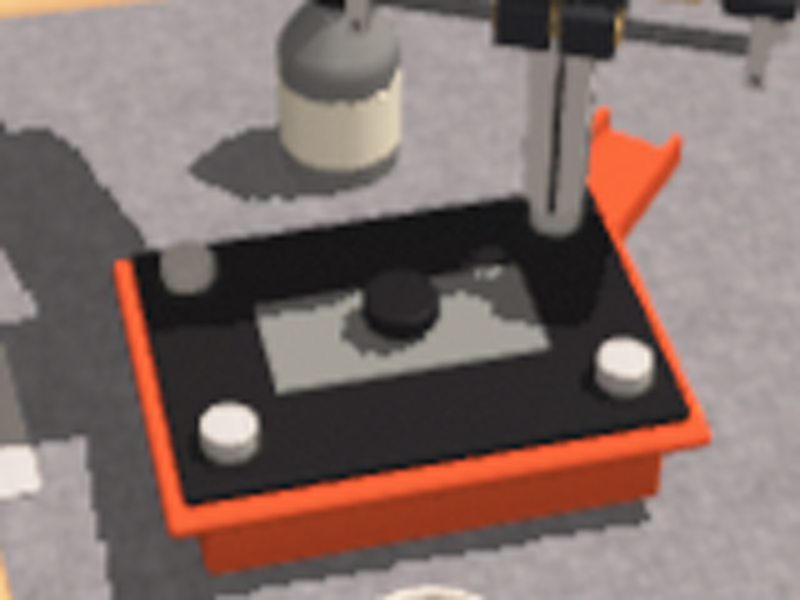

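Contact is just beginning. Two prongs are hanging from the gripper's sides, so I'll check how high they are.

Run:
```python
from plant import cams,ctrl
import cv2,numpy as np
p,d=cams.camera("scene")
c=cams.calibration("scene");K,R,t=c['mtx'],c['R'],c['t']
cv2.imwrite("pics/A6.png",cv2.resize(p[60:190,260:430],None,fx=4.7,fy=4.6,interpolation=cv2.INTER_CUBIC))
for u,v in [(391,155),(391,152),(391,148),(311,144),(311,142),(311,138),(351,182),(351,180),(351,145),(380,143),(342,150)]:
    X=R.T@(np.linalg.inv(K)@[u,v,1]*d[v,u]-t);print(u,v,X.round(3))
```

```text
391 155 [0.579 0.166 0.171]
391 152 [0.579 0.165 0.178]
391 148 [0.579 0.164 0.187]
311 144 [0.516 0.026 0.17 ]
311 142 [0.517 0.026 0.176]
311 138 [0.517 0.026 0.185]
351 182 [0.525 0.108 0.068]
351 180 [0.527 0.107 0.075]
351 145 [0.546 0.097 0.18 ]
380 143 [0.322 0.238 0.004]
342 150 [0.33  0.137 0.003]
```

View pics/A6.png

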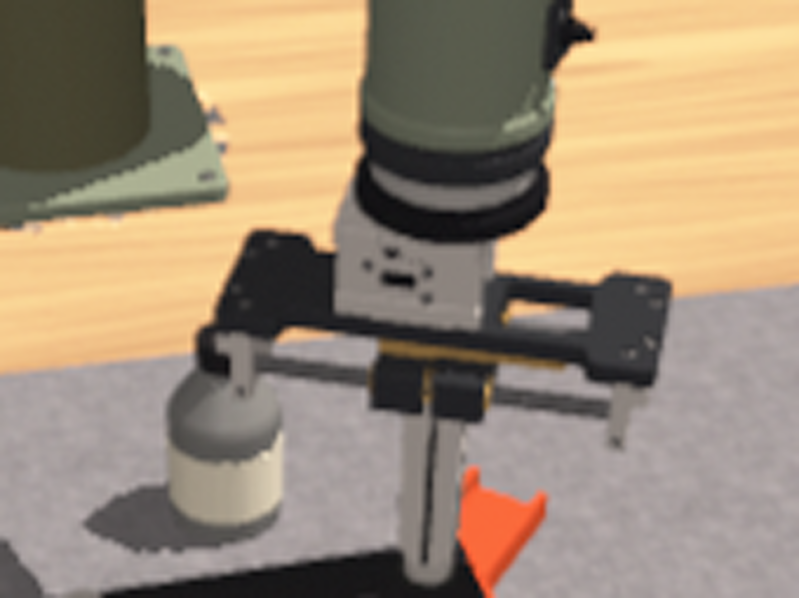

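The prongs hang at about z = 0.165 m, so they clear everything. The tip depth now reads about 0.068 m, so it really is at the stud top. I'll press on gently by force.

Call:
apply_moves:
  steps:
    - {"offset": [0, 0, -0.003], "turn": 0}
    - {"offset": [0, 0, -0.003], "turn": 0}

```text
t: 5.7
tool_pos: [0.5166, 0.1096, 0.0398]
eef_rot: [180.0, -0.0, 65.6]
ft_force: [0.4, 0.2, 1.5]
finger_gap: 0.0005
```

Call:
apply_moves:
  steps:
    - {"offset": [0, 0, -0.003], "turn": 0}
    - {"offset": [0, 0, -0.003], "turn": 0}

```text
t: 5.9
tool_pos: [0.5166, 0.1097, 0.0382]
eef_rot: [180.0, -0.0, 65.6]
ft_force: [0.3, -0.8, 1.5]
finger_gap: 0.0004
```

Call:
apply_moves:
  steps:
    - {"offset": [0, 0, -0.003], "turn": 0}
    - {"offset": [0, 0, -0.003], "turn": 0}

```text
t: 6.1
tool_pos: [0.5166, 0.1097, 0.037]
eef_rot: [180.0, -0.0, 65.6]
ft_force: [-1.0, 0.3, 4.4]
finger_gap: -0.0
```

Call:
apply_moves:
  steps:
    - {"offset": [0, 0, -0.002], "turn": 0}
    - {"offset": [0, 0, -0.002], "turn": 0}

```text
t: 6.3
tool_pos: [0.5167, 0.1096, 0.0363]
eef_rot: [180.0, -0.0, 65.6]
ft_force: [-1.3, 0.1, 6.0]
finger_gap: 0.0005
```

Call:
apply_moves:
  steps:
    - {"offset": [0, 0, -0.002], "turn": 0}
    - {"offset": [0, 0, -0.002], "turn": 0}

```text
t: 6.5
tool_pos: [0.5167, 0.1097, 0.0356]
eef_rot: [180.0, 0.0, 65.6]
ft_force: [-2.5, -0.7, 8.3]
finger_gap: 0.0004
```

Call:
apply_moves:
  steps:
    - {"offset": [0, 0, -0.002], "turn": 0}
    - {"offset": [0, 0, -0.002], "turn": 0}

```text
t: 6.7
tool_pos: [0.5167, 0.1097, 0.035]
eef_rot: [180.0, 0.0, 65.6]
ft_force: [-3.4, -0.4, 10.3]
finger_gap: 0.0009
```

The slope of about 3 N/mm above 4 N is the rubber seat, so A is home at a state z of about 0.037. Now I'll lift and check.

Call:
apply_moves:
  steps:
    - {"offset": [0, 0, 0.01], "turn": 0}
    - {"offset": [0, 0, 0.04], "turn": 0}
    - {"offset": [0, 0, 0.08], "turn": 0}
    - {"offset": [0.03, -0.04, 0.08], "turn": 0}
    - {"offset": [0.07, -0.1, 0.08], "turn": 0}

```text
t: 7.2
tool_pos: [0.5515, 0.0605, 0.0741]
eef_rot: [180.0, -0.0, 65.8]
ft_force: [-0.1, -0.1, -0.3]
finger_gap: 0.0006
```

```bash
python3 look.py B0
```

```text
7.3 [0.5538 0.0568 0.074 ] [ 0.18691925  0.76285298 -0.21988039]
```

View pics/B0_s.png

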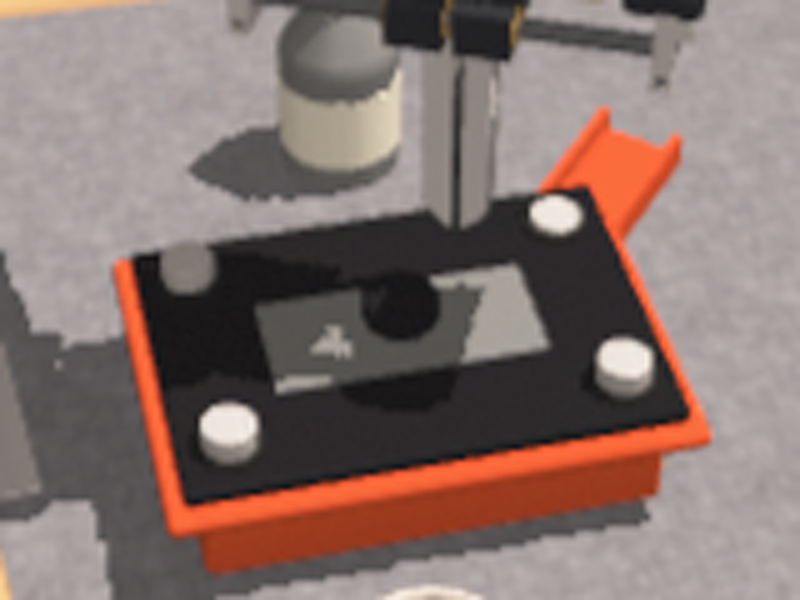

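Stud A is down with its disc close to the cover at crop pixel (555, 215). B, C and D stand proud and the tank hasn't moved. Next is B.

Call:
apply_moves:
  steps:
    - {"offset": [0.04, -0.06, 0], "turn": 0}
    - {"offset": [0.09, -0.14, 0], "turn": 0}
    - {"offset": [0.128, -0.199, 0], "turn": 0}
    - {"offset": [0.128, -0.199, -0.02], "turn": 0}
    - {"offset": [0.128, -0.199, -0.02], "turn": 0}

```text
t: 7.8
tool_pos: [0.6134, -0.0394, 0.0613]
eef_rot: [-179.7, 0.0, 65.5]
ft_force: [-0.3, 0.6, -0.2]
finger_gap: 0.0005
```

Call:
apply_moves:
  steps:
    - {"offset": [0, 0, -0.02], "turn": 0}
    - {"offset": [0, 0, -0.02], "turn": 0}
    - {"offset": [0, 0, -0.02], "turn": 0}

```text
t: 8.1
tool_pos: [0.6144, -0.0385, 0.0532]
eef_rot: [-179.9, 0.0, 65.7]
ft_force: [1.4, 0.1, 0.1]
finger_gap: 0.0003
```

```bash
python3 look.py B1
```

```text
8.2 [ 0.6154 -0.039   0.0541] [-0.19209184 -0.02007985  0.69939061]
```

View pics/B1_s.png

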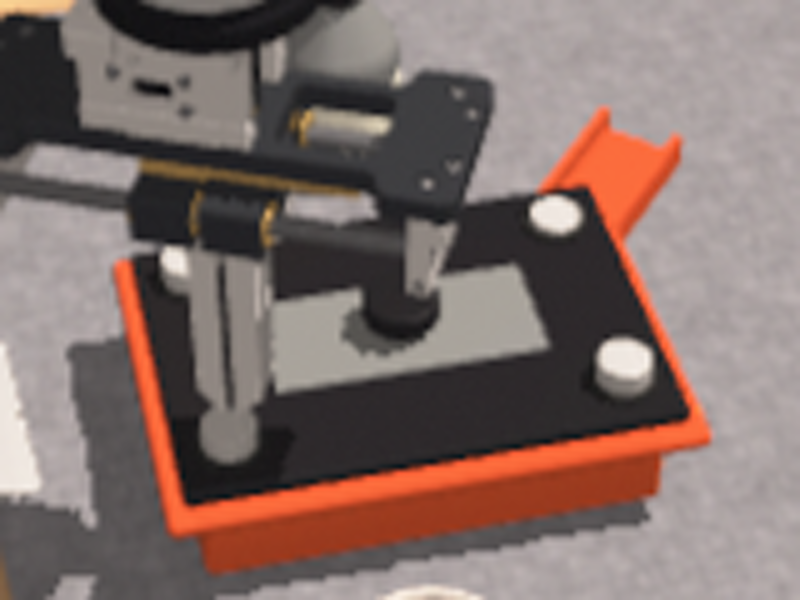

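Call:
apply_moves:
  steps:
    - {"offset": [0.005, -0.006, 0], "turn": 0}
    - {"offset": [0.005, -0.006, -0.006], "turn": 0}
    - {"offset": [0.005, -0.006, -0.012], "turn": 0}
    - {"offset": [0.005, -0.006, -0.016], "turn": 0}

```text
t: 8.6
tool_pos: [0.6178, -0.0428, 0.0454]
eef_rot: [-180.0, 0.0, 65.6]
ft_force: [-0.7, 0.7, -0.3]
finger_gap: 0.0006
```

Call:
apply_moves:
  steps:
    - {"offset": [0, 0, -0.003], "turn": 0}
    - {"offset": [0, 0, -0.006], "turn": 0}

```text
t: 8.8
tool_pos: [0.6177, -0.0428, 0.0429]
eef_rot: [-180.0, 0.0, 65.6]
ft_force: [-1.7, -0.6, 1.9]
finger_gap: 0.0004
```

Call:
apply_moves:
  steps:
    - {"offset": [0, 0, -0.003], "turn": 0}
    - {"offset": [0, 0, -0.006], "turn": 0}

```text
t: 9.0
tool_pos: [0.6177, -0.0429, 0.0399]
eef_rot: [-180.0, 0.0, 65.6]
ft_force: [-2.2, 0.6, 3.0]
finger_gap: 0.0004
```

Call:
apply_moves:
  steps:
    - {"offset": [0, 0, -0.003], "turn": 0}
    - {"offset": [0, 0, -0.003], "turn": 0}

```text
t: 9.2
tool_pos: [0.618, -0.0428, 0.038]
eef_rot: [180.0, -0.0, 65.6]
ft_force: [-0.1, 0.0, -0.9]
finger_gap: 0.0004
```

Call:
apply_moves:
  steps:
    - {"offset": [0, 0, -0.002], "turn": 0}
    - {"offset": [0, 0, -0.002], "turn": 0}

```text
t: 9.4
tool_pos: [0.6182, -0.0428, 0.0373]
eef_rot: [180.0, -0.0, 65.6]
ft_force: [-1.2, -0.1, 1.1]
finger_gap: 0.0007
```

Call:
apply_moves:
  steps:
    - {"offset": [0, 0, -0.002], "turn": 0}
    - {"offset": [0, 0, -0.002], "turn": 0}

```text
t: 9.6
tool_pos: [0.6183, -0.0429, 0.0369]
eef_rot: [180.0, -0.0, 65.6]
ft_force: [-1.5, 0.5, 5.2]
finger_gap: 0.0003
```

Call:
apply_moves:
  steps:
    - {"offset": [0, 0, -0.002], "turn": 0}
    - {"offset": [0, 0, -0.002], "turn": 0}

```text
t: 9.8
tool_pos: [0.6183, -0.0429, 0.0362]
eef_rot: [180.0, -0.0, 65.6]
ft_force: [-2.4, 0.5, 6.4]
finger_gap: 0.0007
```

Call:
apply_moves:
  steps:
    - {"offset": [0, 0, -0.002], "turn": 0}
    - {"offset": [0, 0, -0.002], "turn": 0}

```text
t: 10.0
tool_pos: [0.6183, -0.0429, 0.0356]
eef_rot: [180.0, -0.0, 65.6]
ft_force: [-3.7, 0.6, 8.2]
finger_gap: 0.0005
```

Call:
apply_moves:
  steps:
    - {"offset": [0, 0, 0.01], "turn": 0}
    - {"offset": [0, 0, 0.04], "turn": 0}
    - {"offset": [0, 0, 0.08], "turn": 0}
    - {"offset": [0, 0.05, 0.08], "turn": 0}
    - {"offset": [-0.006, 0.14, 0.08], "turn": 0}

```text
t: 10.5
tool_pos: [0.6172, 0.0251, 0.0764]
eef_rot: [179.7, -0.0, 65.3]
ft_force: [0.2, 0.3, -0.6]
finger_gap: 0.0005
```

```bash
python3 look.py C0
```

```text
10.6 [0.6148 0.0317 0.075 ] [ 1.03937923 -0.31240657  0.16517436]
```

View pics/C0_s.png

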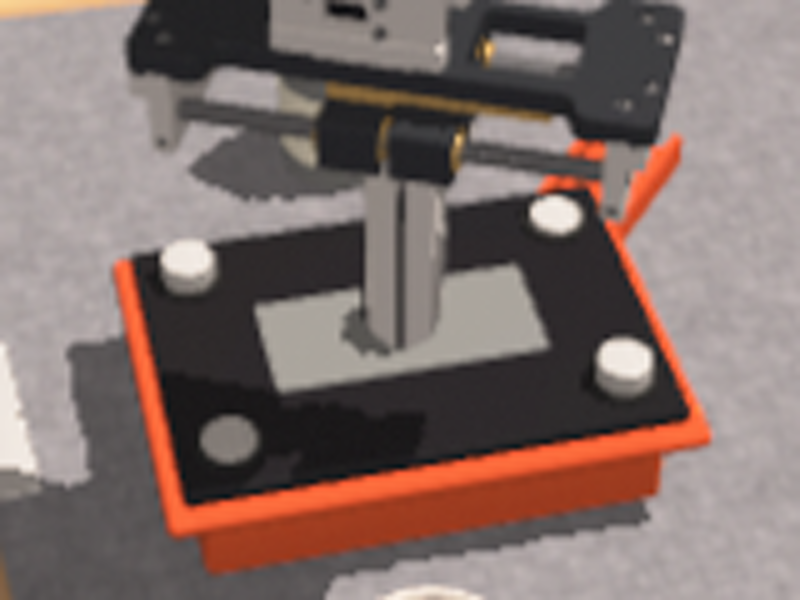

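B is home at crop pixel (230, 440), C and D stand proud, and the tank is unmoved. Next is C.

Call:
apply_moves:
  steps:
    - {"offset": [-0.002, 0.06, 0], "turn": 0}
    - {"offset": [-0.004, 0.13, 0], "turn": 0}
    - {"offset": [-0.005, 0.172, 0], "turn": 0}
    - {"offset": [-0.005, 0.172, -0.02], "turn": 0}
    - {"offset": [-0.005, 0.172, -0.041], "turn": 0}

```text
t: 11.1
tool_pos: [0.613, 0.1127, 0.0536]
eef_rot: [179.9, 0.0, 65.7]
ft_force: [-0.2, -0.5, 0.1]
finger_gap: 0.0006
```

Call:
apply_moves:
  steps:
    - {"offset": [0, 0, 0], "turn": 0}
    - {"offset": [0, 0, 0], "turn": 0}
    - {"offset": [0, 0, 0], "turn": 0}

```text
t: 11.4
tool_pos: [0.6128, 0.112, 0.0539]
eef_rot: [180.0, 0.0, 65.5]
ft_force: [0.4, 0.0, -0.1]
finger_gap: 0.0007
```

```bash
python3 look.py C1
```

```text
11.5 [0.613  0.1124 0.0542] [-0.64194298 -0.30778879  1.52909083]
```

View pics/C1_s.png

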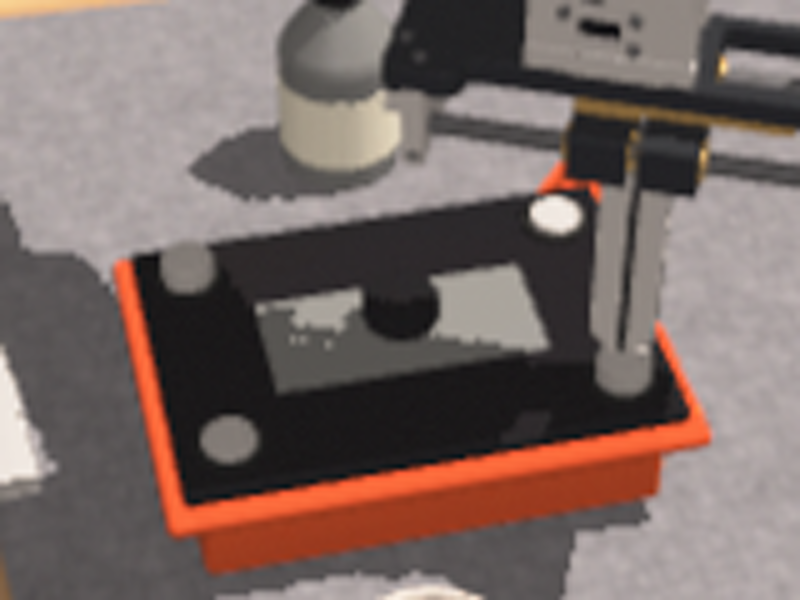

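The fingers are lined up over C, so I'll press.

Call:
apply_moves:
  steps:
    - {"offset": [0, 0.001, -0.006], "turn": 0}
    - {"offset": [0, 0.001, -0.012], "turn": 0}
    - {"offset": [0, 0.001, -0.016], "turn": 0}

```text
t: 11.8
tool_pos: [0.6123, 0.1136, 0.0455]
eef_rot: [-180.0, 0.0, 65.6]
ft_force: [0.3, 0.7, -0.4]
finger_gap: 0.0003
```

Call:
apply_moves:
  steps:
    - {"offset": [0, 0, -0.003], "turn": 0}
    - {"offset": [0, 0, -0.006], "turn": 0}

```text
t: 12.0
tool_pos: [0.6123, 0.1137, 0.043]
eef_rot: [-180.0, 0.0, 65.6]
ft_force: [-1.9, -0.6, 2.7]
finger_gap: 0.0007
```

Call:
apply_moves:
  steps:
    - {"offset": [0, 0, -0.003], "turn": 0}
    - {"offset": [0, 0, -0.006], "turn": 0}

```text
t: 12.2
tool_pos: [0.6123, 0.1137, 0.0399]
eef_rot: [-180.0, 0.0, 65.6]
ft_force: [-2.5, -0.2, 2.9]
finger_gap: 0.0003
```

Call:
apply_moves:
  steps:
    - {"offset": [0, 0, -0.003], "turn": 0}
    - {"offset": [0, 0, -0.005], "turn": 0}

```text
t: 12.4
tool_pos: [0.6123, 0.1137, 0.0372]
eef_rot: [-180.0, 0.0, 65.6]
ft_force: [-1.4, 0.0, 3.8]
finger_gap: 0.0006
```

Call:
apply_moves:
  steps:
    - {"offset": [0, 0, -0.002], "turn": 0}
    - {"offset": [0, 0, -0.002], "turn": 0}

```text
t: 12.6
tool_pos: [0.6123, 0.1137, 0.0367]
eef_rot: [-180.0, 0.0, 65.6]
ft_force: [-3.0, 0.2, 5.9]
finger_gap: 0.0006
```

Call:
apply_moves:
  steps:
    - {"offset": [0, 0, -0.002], "turn": 0}
    - {"offset": [0, 0, -0.002], "turn": 0}

```text
t: 12.8
tool_pos: [0.6124, 0.1137, 0.0361]
eef_rot: [-180.0, 0.0, 65.6]
ft_force: [-4.1, -0.5, 5.8]
finger_gap: 0.0003
```

Call:
apply_moves:
  steps:
    - {"offset": [0, 0, -0.002], "turn": 0}
    - {"offset": [0, 0, -0.002], "turn": 0}

```text
t: 13.0
tool_pos: [0.6124, 0.1137, 0.0355]
eef_rot: [-180.0, 0.0, 65.6]
ft_force: [-4.2, 0.2, 9.0]
finger_gap: 0.0005
```

Call:
apply_moves:
  steps:
    - {"offset": [0, 0, 0.01], "turn": 0}
    - {"offset": [0, 0, 0.04], "turn": 0}
    - {"offset": [0, 0, 0.08], "turn": 0}
    - {"offset": [-0.03, -0.05, 0.08], "turn": 0}
    - {"offset": [-0.07, -0.13, 0.08], "turn": 0}

```text
t: 13.5
tool_pos: [0.5797, 0.0495, 0.0764]
eef_rot: [179.7, -0.1, 65.8]
ft_force: [0.4, -0.9, 0.2]
finger_gap: 0.0008
```

```bash
python3 look.py D0
```

```text
13.6 [0.576  0.0453 0.0747] [-0.54669502 -0.36882976  0.82934401]
```

View pics/D0_s.png

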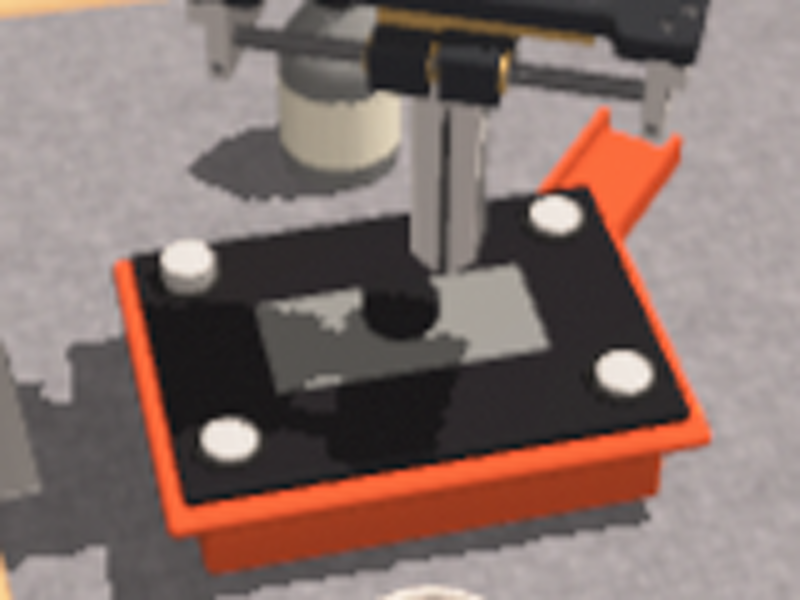

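A, B and C are home. Only D stands proud, at crop pixel (188, 262). Next is D.

Call:
apply_moves:
  steps:
    - {"offset": [-0.04, -0.07, 0], "turn": 0}
    - {"offset": [-0.085, -0.145, 0], "turn": 0}
    - {"offset": [-0.112, -0.19, 0], "turn": 0}
    - {"offset": [-0.112, -0.19, -0.02], "turn": 0}
    - {"offset": [-0.112, -0.19, -0.041], "turn": 0}

```text
t: 14.1
tool_pos: [0.5229, -0.0464, 0.0542]
eef_rot: [179.9, -0.1, 65.5]
ft_force: [-0.3, 0.1, 0.0]
finger_gap: 0.0005
```

Call:
apply_moves:
  steps:
    - {"offset": [0, 0, 0], "turn": 0}
    - {"offset": [0, 0, 0], "turn": 0}
    - {"offset": [0, 0, 0], "turn": 0}

```text
t: 14.4
tool_pos: [0.5221, -0.0454, 0.0538]
eef_rot: [180.0, -0.0, 65.7]
ft_force: [0.8, 0.0, -1.1]
finger_gap: 0.0006
```

```bash
python3 look.py D1
```

```text
14.5 [ 0.5221 -0.0458  0.0541] [ 0.31660812 -0.68995411  0.67581533]
```

View pics/D1_s.png

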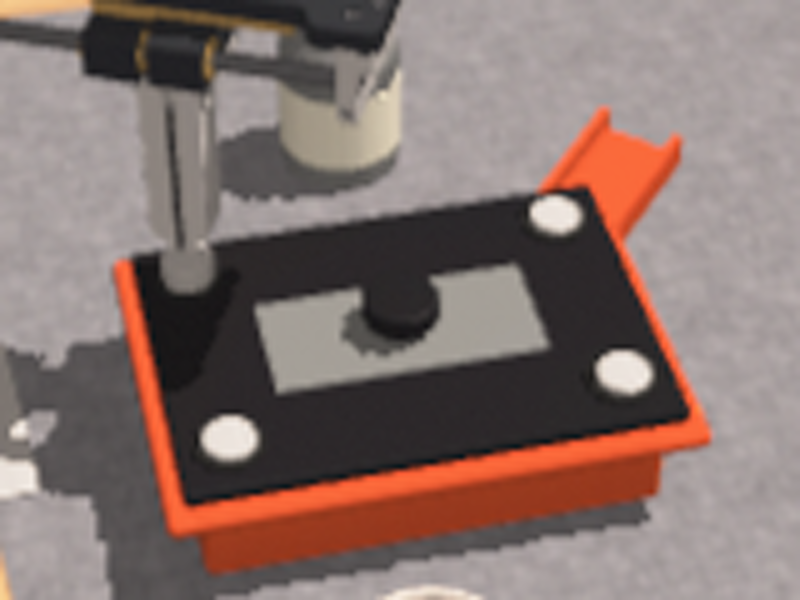

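The fingers are lined up over D, so I'll press.

Call:
apply_moves:
  steps:
    - {"offset": [0, 0, -0.006], "turn": 0}
    - {"offset": [0, 0, -0.012], "turn": 0}
    - {"offset": [0, 0, -0.016], "turn": 0}

```text
t: 14.8
tool_pos: [0.5213, -0.0462, 0.0455]
eef_rot: [-180.0, 0.0, 65.6]
ft_force: [0.1, -0.0, 0.5]
finger_gap: 0.0004
```

Call:
apply_moves:
  steps:
    - {"offset": [0, 0, -0.003], "turn": 0}
    - {"offset": [0, 0, -0.006], "turn": 0}

```text
t: 15.0
tool_pos: [0.5213, -0.0463, 0.0429]
eef_rot: [-180.0, 0.0, 65.6]
ft_force: [-1.4, 0.7, 1.7]
finger_gap: -0.0003
```

Call:
apply_moves:
  steps:
    - {"offset": [0, 0, -0.003], "turn": 0}
    - {"offset": [0, 0, -0.006], "turn": 0}

```text
t: 15.2
tool_pos: [0.5213, -0.0463, 0.0399]
eef_rot: [-180.0, 0.0, 65.6]
ft_force: [-1.5, 0.4, 2.2]
finger_gap: 0.0003
```

Call:
apply_moves:
  steps:
    - {"offset": [0, 0, -0.003], "turn": 0}
    - {"offset": [0, 0, -0.005], "turn": 0}

```text
t: 15.4
tool_pos: [0.5213, -0.0463, 0.0372]
eef_rot: [-180.0, 0.0, 65.6]
ft_force: [-1.7, 0.6, 3.2]
finger_gap: 0.0003
```

Call:
apply_moves:
  steps:
    - {"offset": [0, 0, -0.002], "turn": 0}
    - {"offset": [0, 0, -0.002], "turn": 0}

```text
t: 15.6
tool_pos: [0.5213, -0.0463, 0.0366]
eef_rot: [-180.0, 0.0, 65.6]
ft_force: [-2.9, 0.5, 6.0]
finger_gap: 0.0005
```

Call:
apply_moves:
  steps:
    - {"offset": [0, 0, -0.002], "turn": 0}
    - {"offset": [0, 0, -0.002], "turn": 0}

```text
t: 15.8
tool_pos: [0.5213, -0.0463, 0.0359]
eef_rot: [-180.0, 0.0, 65.6]
ft_force: [-3.0, 0.6, 7.9]
finger_gap: 0.0005
```

Call:
apply_moves:
  steps:
    - {"offset": [0, 0, -0.002], "turn": 0}
    - {"offset": [0, 0, -0.002], "turn": 0}

```text
t: 16.0
tool_pos: [0.5214, -0.0463, 0.0352]
eef_rot: [-180.0, 0.0, 65.6]
ft_force: [-4.6, 0.9, 8.6]
finger_gap: 0.0007
```

Call:
apply_moves:
  steps:
    - {"offset": [0, 0, 0.01], "turn": 0}
    - {"offset": [0, 0, 0.05], "turn": 0}
    - {"offset": [0, 0, 0.12], "turn": 0}
    - {"offset": [0, 0, 0.2], "turn": 0}
    - {"offset": [0, 0, 0.26], "turn": 0}

```text
t: 16.5
tool_pos: [0.5227, -0.0467, 0.1666]
eef_rot: [179.8, -0.0, 65.6]
ft_force: [-0.2, -0.5, -0.5]
finger_gap: 0.0006
```

Call:
apply_moves:
  steps:
    - {"offset": [0, 0, 0], "turn": 0}
    - {"offset": [0, 0, 0], "turn": 0}
    - {"offset": [0, 0, 0], "turn": 0}
    - {"offset": [0, 0, 0], "turn": 0}

```text
t: 16.9
tool_pos: [0.5201, -0.046, 0.1621]
eef_rot: [-179.8, 0.0, 65.6]
ft_force: [0.0, -0.3, 0.4]
finger_gap: 0.0001
```

```bash
python3 look.py E
python3 - <<'E'
from plant import cams
import cv2
p,_=cams.camera("scene");cv2.imwrite("pics/Efull.png",p)
E
```

```text
17.0 [ 0.5205 -0.0461  0.1626] [ 0.44752136 -0.63112856 -0.59532609]
```

View pics/E_s.png

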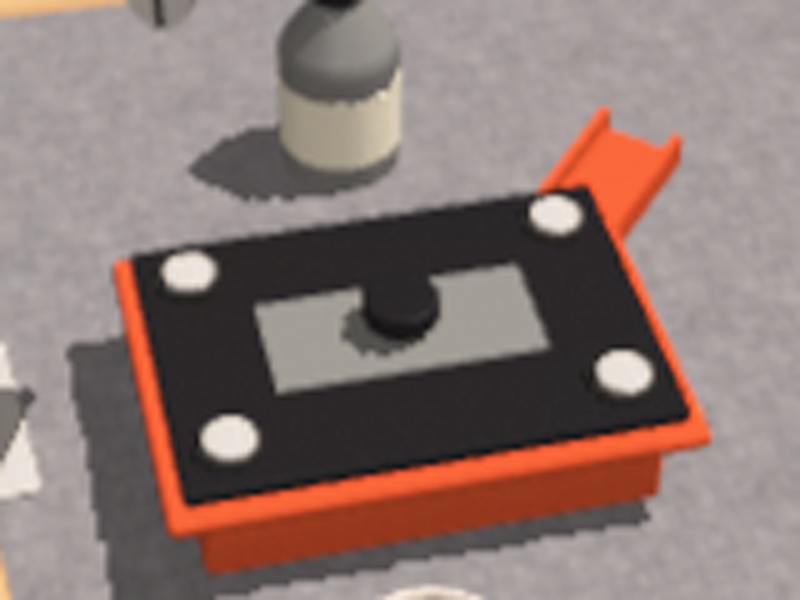

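View pics/Efull.png

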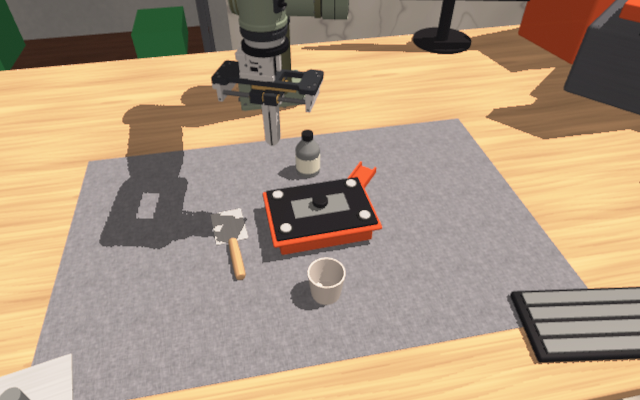

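All four studs are flush and even. The tank, bottle (308, 155), cup (326, 281) and scraper (235, 245) look unchanged from the first picture, and the gripper is clear.

```bash
python3 -c "
from plant import job
print(job.finish_job())"
```

```text
the job is handed in; nothing more can be done
None
```

I pressed the four studs with the closed fingertips in the order A (spout corner), B (diagonal), C (spout's short side) and D. The job was handed in at about 17 s of the 48 s allowed.

**Force:** I stopped each press once the force rose past 4 N at about 3 N/mm, which is the rubber seat. The highest vertical readings were about 10.3 N on A, 8.2 N on B, 9.0 N on C and 8.6 N on D, with side forces of up to about 4.6 N.

**Last checks:** The final pictures show all four studs equally low. The tank, bottle, cup and scraper look unmoved against the first picture, compared by eye. The gripper was well clear, and the wrist force was near zero. I could not read the stud depths directly, so "home" rests on the force slope and the pictures.

**Disagreements:**
- **Fingertip height:** the closed fingertips were about 25 mm higher than the reported tool height. The reported z at first contact was about 0.043 m, against a stud top at 0.068 m. I relied on depth and force readings instead.
- **Force reading:** on B, one reading partway through the press was −0.9 N where about 2.5 N was expected. The rise to 8.2 N after it looked normal.

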